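Shut up the bench tool chest

ROBOT

A 7-joint arm with a two-finger parallel gripper is mounted at the origin on the work surface. World frame = base frame: x ahead of the robot, y to its left, z up, the work surface at z = 0. Lengths are in m, angles in rad, forces in N, time in s.
With the tool pointing down it reaches from about 0.425 to 0.975 m from the base axis. Payload 16.7 kg.
Tool frame: the origin (TCP) lies at the very end of the fingers, on their centre line; the grasp point (between the pads) lies 19 mm behind it; x points along the fingers, z is the direction in which the jaws open and shut, and the axes are right-handed (so a half turn about x gives the same grasp; the last joint's range is limited). The gripper opens to 85 mm and grips with 20 to 120 N. Pads are 22 mm wide; open, the fingers measure 114 mm over their backs; the gripper's body (76 mm by 85 mm) begins 54 mm behind the grasp point. The pads swing forward as they close: fully open they stand 13 mm farther back than shut.
Start: joints at [-1.448, 0.426, 0.074, 1.606, -0.034, 1.111, -0.067], TCP at [0.182, 0.65, 0.231] pointing down, gripper open.
Joint ranges: [-2.85, 2.85], [-0.5, 2.14], [-1.23, 1.37], [0.21, 2.46], [-1.02, 4.16], [0.16, 2.05], [-2.73, 2.73]. Speed limits (rad/s): [1.89, 1.89, 2.39, 2.39, 3.01, 3.01, 3.01].

INTERFACE

Orientations are given as a unit quaternion [w, x, y, z].
In Python, from plant import observe, capture, get_calibration, hand_in gives the robot as it stands.
- The arm moves only by the tool play_rows, never from a script. Its argument "commands" is text: rows parted by semicolons, each of 7 numbers parted by spaces: the shift along the tool's x, y, z in mm, then the turn, a rotation vector about the tool's x, y, z in degrees, then the gripper command: -1 is shut, 1 is fully open, values between are in proportion. A call has 1 to 20 rows; each row is the pose to reach, as a shift and turn from the pose measured when the call began, along the tool's axes at that moment; what a row does not reach only later rows make up. A row lasts 1/10 s, in which the tool goes at most 50 mm and 8.59 degrees, less where a joint would pass 70% of its speed; a pose out of reach is approached as far as the arm can. A call with a gripper value outside its range is refused whole. The fingers move at their own pace and stop on an object; "squeeze" is the grip in N (left out, the last holds). Time passes only in rows, so rows that repeat a pose let the fingers close. It gives the time, the measured TCP pose, the force and the opening at its end, in the units of the state.
- observe(): the state, without advancing time (a new reading comes with each control period).
- capture(name): name is "side" or "top"; returns the picture (480x640x3 uint8, red, green, blue); there is no depth.
- get_calibration(name): a dict with "camera_matrix" (3x3 intrinsics, pixels), "rvec" (rotation vector, rad) and "tvec" (3), from world to camera coordinates, as OpenCV has them. Camera axes: x right, y down, z forward; pixel columns grow to the right and rows downward; lengths in m; the calibration is good to about 2 mm. A picture is of the moment at which its call begins. get_calibration takes no time and is no camera call.
- hand_in(): hands the job in, once; it reports no verdict.
The state is a dict: "time": time; "joints": joint angles; "qvel": joint speeds; "joint_torque": joint torques, N m; "ee_pos": TCP position; "eef_rot": TCP orientation; "force": force on the tool from outside, world axes, zero at the start; "wrist_torque": the same for the moment, N m; "gripper_width": finger opening in m.
Only numpy, scipy, OpenCV 4.12 (cv2) and the standard library are available. Lean on these libraries where they do the work, as an engineer would, in place of code of your own. Each camera call takes 0.05 s, during which the arm holds its last target.

TASK

The red tool chest on the bench has been left standing open. Push its three open drawers fully home with the fingertips, then swing the lid down gently until it is fully shut; the lid locks the drawers, so all the drawers must be in before it is down. Nothing needs to be gripped, pulled further open or lifted: do not slam the drawers or the lid, and leave the things lying around the chest where they are.

Things in the scene. Friction and masses are not known exactly. Their poses are not given: they have to be found in the camera images.
- chest: Bench-top chest of red sheet steel, 360 mm wide, 230 deep, 158 high shut; heavy, does not move. Origin: centre of its underside, on the bench. Its +x points from drawer side to hinge side, +y along its width, z up. Shut drawer fronts lie at x = -115 mm. With the lid up, the rim over the drawers is 128 mm above the bench; behind it is a till of tools (fixed). Bail handles stand 20 mm off the end walls.
- drawer_a (a joint): Upper drawer on the chest's +y half: its opening in m; 0 = fully home, grows as it comes out along the chest's -x; starts at 0.020 to 0.055. Front 167 mm wide, 62 to 98 mm above the bench, centred at chest y = +87.5 mm. Along its top edge runs a pull lip, 8 mm high, 9 mm proud of the front. 2 N of friction, no spring, hard stop at 0.
- drawer_a_pull (a point): Middle of the foremost face of drawer_a's pull lip, 94 mm above the bench; when the drawer is home it lies at chest x = -124 mm, y = +87.5 mm.
- drawer_b (a joint): Upper drawer on the chest's -y half, the same size and behaviour as drawer_a, centred at chest y = -87.5 mm; starts 20 to 55 mm open.
- drawer_b_pull (a point): The same point on drawer_b; when home at chest x = -124 mm, y = -87.5 mm.
- drawer_c (a joint): Lower drawer, full width (front 345 mm wide, from 14 to 56 mm above the bench), centred at chest y = 0; opening in m, 0 = fully home; starts 60 to 90 mm open. The same kind of pull lip along its top edge (48 to 56 mm above the bench, 9 mm proud); 2.5 N of friction, hard stop at 0.
- drawer_c_pull (a point): Middle of the foremost face of drawer_c's pull lip, 52 mm above the bench; when home at chest x = -124 mm, y = 0.
- lid (a joint): Lid angle in rad: 0 = shut, level; grows as the lid rises; starts at 0.7 to 1.05. A stiff hinge: the lid stays where it is left and takes about 2 to 4 N near its free edge to push it down.
- lid_hinge (a point): Middle of the lid's hinge line, at chest x = +115 mm, 128 mm above the bench; the hinge line runs along the chest's y.
- lid_edge (a point): Middle of the lid's free edge, on its outer (upper) skin: 233 mm from the hinge along the lid and 30 mm above the plane through the hinge; 158 mm above the bench when shut, up to 345 mm when open. The outer skin is a plain flat sheet 366 mm wide; the lid is a shell 30 mm deep, open below.
- glue: White glue bottle standing behind the hinge side, 60 mm diameter, 165 mm high; leave alone. Origin: centre of its base.
- jar: Glass screw jar standing before the drawers, 64 mm diameter, 75 mm high; leave alone. Origin: centre of its base.
- driver: Black-handled screwdriver, 200 mm long, lying on the bench behind the hinge side; leave alone. Origin under its middle.
- tape: Grey tape measure standing on the bench before the drawers, 70 x 32 x 62 mm; leave alone. Origin: centre of its underside.

How it is judged:
On the way, in this order (a step that is already met when the one before it is completed fails the run):
1. all three drawers are fully home (within 4 mm) (value of joint each of drawer_a, drawer_b, drawer_c below 0.004 m), for 0.2 s.
2. the lid is down (within 0.03 rad) (value of joint lid below 0.03 rad), for 0.2 s.
At the end, for the whole second after the job is handed in: All three drawers within 4 mm of home, the lid within 0.03 rad (7 mm at its edge) of shut, the glue bottle, jar, screwdriver and tape measure at rest within 20 mm of where they stood (all of step 1 and value of joint lid below 0.03 rad and distance of each of glue, jar, driver, tape from where it was at the start of the episode below 0.02 m and linear speed of each of glue, jar, driver, tape below 0.02 m/s); the robot touches nothing.
It fails at once if a drawer is slammed (faster than 0.4 m/s) (velocity of joint any of drawer_a, drawer_b, drawer_c below -0.4 m/s).
It fails at once if the lid is slammed (faster than 1.5 rad/s, 0.35 m/s at its edge) (velocity of joint lid below -1.5 rad/s).
It fails at once if a drawer is pulled further open (beyond 105 mm, or an upper one beyond 70 mm) (value of joint any of drawer_a, drawer_b above 0.07 m or value of joint drawer_c above 0.105 m).
It fails at once if the lid is lifted further open (beyond 1.2 rad) (value of joint lid above 1.2 rad).
It fails at once if a thing beside the chest is moved more than 20 mm or lifted (distance of any of glue, jar, driver, tape from where it was at the start of the episode above 0.02 m).
It also fails if it takes over 56 s, if anything falls off the work surface, if the arm or the gripper's body presses on something with over 40 N, if the wrist force passes 120 N, or if a joint passes its speed limit or range.

## Working session

There is one attempt and no reset: what is moved stays moved. The work goes in short steps, Python scripts to look and compute and a tool call to move; the robot and the scene stay as the last step left them, time stands still between calls to the robot, and variables do not carry over. Pictures are saved under pics/ and viewed, and the job is handed in when it is done.

Besides the shell and the picture viewer there is one more tool, called after "Request:" as a command line: name --argument value ..., lists and objects as JSON in quotes. play_rows: Moves the arm, as the interface text tells. Its arguments: {"type":"object","properties":{"commands":{"type":"string"},"squeeze":{"type":"number"}},"required":["commands"]}

```bash
mkdir -p pics; ls; python3 - <<'E'
from plant import *
import cv2,numpy as np
s=observe();print({k:np.round(v,3).tolist() for k,v in s.items()})
for n in("side","top"):
    cv2.imwrite(f"pics/{n}0.png",capture(n)[:,:,::-1])
    c=get_calibration(n);print(n,c)
    R=cv2.Rodrigues(np.array(c["rvec"]))[0];print(-R.T@np.array(c["tvec"]).ravel())
E
```

```text
pics
{'time': 0.0, 'joints': [-1.448, 0.427, 0.074, 1.607, -0.034, 1.111, -0.067], 'qvel': [0.001, 0.001, -0.001, 0.002, 0.0, 0.0, -0.001], 'joint_torque': [0.002, -94.979, 3.762, -46.349, 0.019, 0.01, 0.0], 'ee_pos': [0.182, 0.65, 0.231], 'eef_rot': [0.563, -0.428, 0.564, 0.427], 'force': [0.854, -0.029, 0.278], 'wrist_torque': [-0.013, 0.021, -0.025], 'gripper_width': 0.085}
side {'camera_matrix': array([[558.64231964,   0.        , 317.20513467],
       [  0.        , 558.64231964, 237.78625369],
       [  0.        ,   0.        ,   1.        ]]), 'rvec': array([ 2.08473594, -1.54946299,  0.51877432]), 'tvec': array([-0.15159788,  0.47595489,  0.74860822])}
[-0.01306814 -0.14978489  0.88731221]
top {'camera_matrix': array([[564.03326887,   0.        , 318.51938918],
       [  0.        , 564.03326887, 253.79088825],
       [  0.        ,   0.        ,   1.        ]]), 'rvec': array([ 2.19014722, -2.02718718,  0.20591414]), 'tvec': array([-0.0251509 ,  0.5614356 ,  1.13693612])}
[ 0.32092268 -0.00177004  1.22697667]
```

View pics/side0.png

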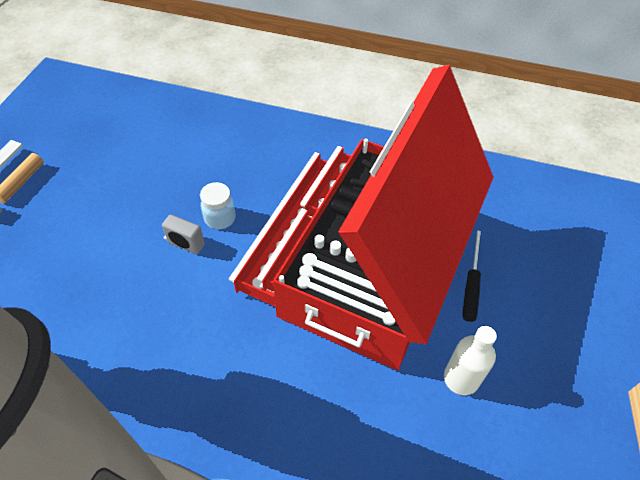

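View pics/top0.png

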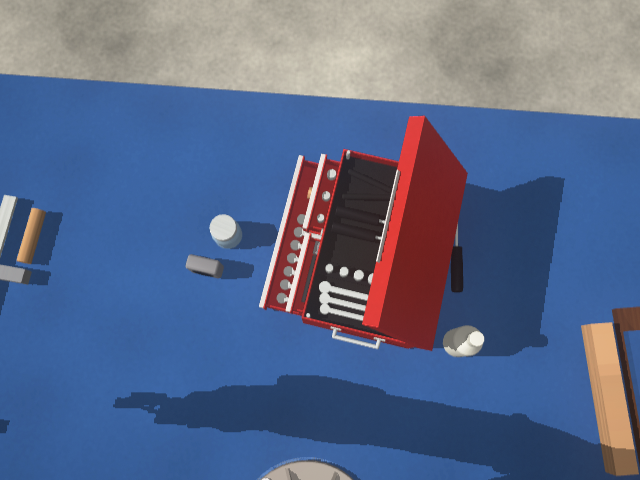

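```bash
python3 - <<'E'
import cv2
a=cv2.imread("pics/top0.png")[110:360,180:490];cv2.imwrite("pics/t0z.png",cv2.resize(a,None,fx=2.4,fy=2.4,interpolation=2))
a=cv2.imread("pics/side0.png")[60:400,150:510];cv2.imwrite("pics/s0z.png",cv2.resize(a,None,fx=1.75,fy=1.75,interpolation=2))
E
```

```text
(no output)
```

View pics/t0z.png

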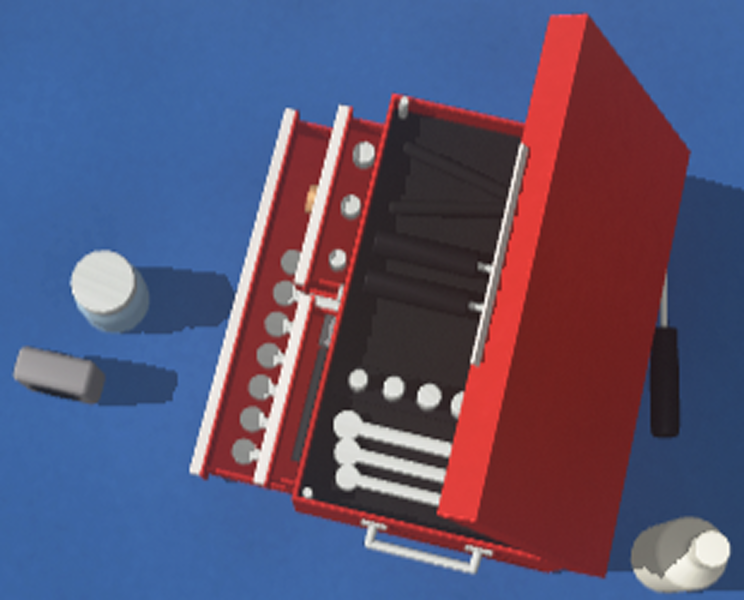

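View pics/s0z.png

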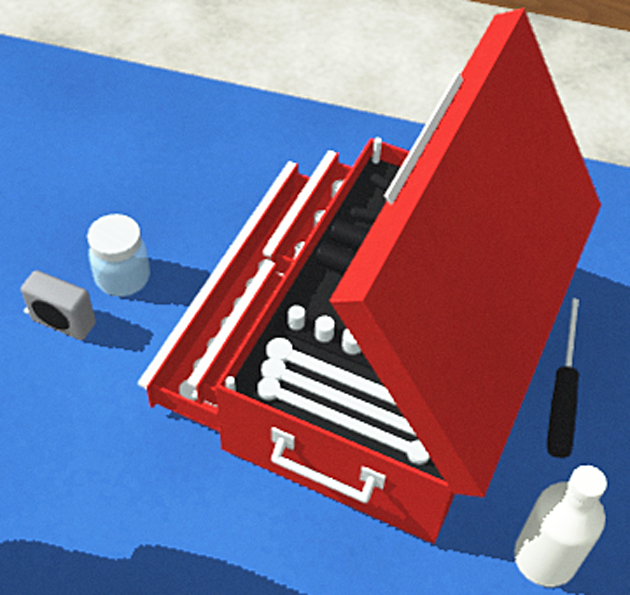

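```bash
cat > h.py <<'E'
import numpy as np,cv2
from plant import get_calibration
def cam(n):
    c=get_calibration(n);R=cv2.Rodrigues(np.array(c["rvec"]))[0];t=np.array(c["tvec"]).ravel();return c["camera_matrix"],R,t
def ray(n,uv):
    K,R,t=cam(n);d=R.T@np.linalg.solve(K,[uv[0],uv[1],1.]);return -R.T@t,d
def onz(n,uv,z):
    o,d=ray(n,uv);return o+d*(z-o[2])/d[2]
def tri(a,b):
    A,bb=[],[]
    o1,d1=ray("top",a);o2,d2=ray("side",b)
    M=np.stack([d1,-d2],1);s=np.linalg.lstsq(M,o2-o1,rcond=None)[0]
    p,q=o1+s[0]*d1,o2+s[1]*d2
    return (p+q)/2,np.linalg.norm(p-q)
T=lambda x,y:(x/2.4+180,y/2.4+110)
S=lambda x,y:(x/1.75+150,y/1.75+60)
E
python3 - <<'E'
from h import *
np.set_printoptions(precision=4,suppress=True)
r1=onz("top",T(396,96),.128);r2=onz("top",T(295,501),.128)
print("rim top",r1,r2,np.linalg.norm(r1-r2))
yv=(r1-r2)[:2];yv/=np.linalg.norm(yv);xv=np.array([yv[1],-yv[0]])
print("yaw of chest x",np.degrees(np.arctan2(xv[1],xv[0])))
org=(r1+r2)[:2]/2+.115*xv;print("origin",org)
for n,z,p,q in [("C",.056,T(288,108),T(190,472)),("A",.098,T(340,106),T(296,280)),("B",.098,T(295,300),T(255,482))]:
    P=[onz("top",u,z) for u in(p,q)]
    print(n,P,[((v[:2]-org)@xv,(v[:2]-org)@yv) for v in P])
for nm,z,u in [("C",.056,S(291,162)),("C",.056,S(139,385)),("rimfar",.128,S(377,138)),("rimnear",.128,S(217,386)),("A",.098,S(331,152)),("A",.098,S(265,255)),("B",.098,S(264,260)),("B",.098,S(182,390))]:
    v=onz("side",u,z);print("side",nm,v,(v[:2]-org)@xv,(v[:2]-org)@yv)
for nm,a,b in [("lid far outer",T(587,14),S(522,10)),("lid far inner",T(551,14),S(495,15)),("lid near outer",T(473,520),S(358,300)),("lidnearinner",T(438,514),S(332,302))]:
    v,e=tri(a,b);print(nm,v,e,(v[:2]-org)@xv,(v[:2]-org)@yv)
for nm,z,u in [("jar",.075,T(102,284)),("tape",.062,T(60,368)),("glue",.165,T(712,548)),("driver a",.01,T(664,436))]: 
    v=onz("top",u,z);print(nm,v,(v[:2]-org)@xv,(v[:2]-org)@yv)
E
```

```text
rim top [ 0.7699 -0.0206  0.128 ] [0.4163 0.0373 0.128 ] 0.3583125298038324
yaw of chest x -99.304384825663
origin [ 0.5745 -0.1051]
C [array([0.7801, 0.076 , 0.056 ]), array([0.4405, 0.1327, 0.056 ])] [(np.float64(-0.21202791167658105), np.float64(0.1735600355599967)), (np.float64(-0.21302304992157248), np.float64(-0.17068695814685125))]
A [array([0.769 , 0.0276, 0.098 ]), array([0.6079, 0.0532, 0.098 ])] [(np.float64(-0.16241547333033796), np.float64(0.17046972822409254)), (np.float64(-0.16169268377323462), np.float64(0.007373826949852214))]
B [array([0.5902, 0.0526, 0.098 ]), array([0.4321, 0.073 , 0.098 ])] [(np.float64(-0.15823178627791967), np.float64(-0.009989458992478543)), (np.float64(-0.15273081933744057), np.float64(-0.16934425957498644))]
side C [0.7778 0.0752 0.056 ] -0.2108190815509502 0.1714391192719161
side C [0.4375 0.1316 0.056 ] -0.2115009310499473 -0.17347904058561253
side rimfar [ 0.7728 -0.0245  0.128 ] -0.11166653584521354 0.1825962491546726
side rimnear [0.4181 0.0392 0.128 ] -0.11719615450993497 -0.17765788422127612
side A [0.7664 0.025  0.098 ] -0.1594771855
[... 246 characters left out ...]
id far outer [ 0.7563 -0.1465  0.3363] 0.0022791982964086416 0.011378367553689114 0.18603002169318922
lid far inner [ 0.7614 -0.1233  0.3219] 0.0016846699264882398 -0.012280959576924738 0.18740614573151942
lid near outer [ 0.3942 -0.0857  0.3391] 0.0026378430588802422 0.009985630480486448 -0.1810704252805902
lidnearinner [ 0.3981 -0.0651  0.3233] 0.00010196076987662027 -0.010963112810770588 -0.18054341956019085
jar [0.5971 0.2238 0.075 ] -0.32821426101398327 -0.030916695010669813
tape [0.5219 0.2545 0.062 ] -0.3464293524211617 -0.1100287871406683
glue [ 0.4018 -0.29    0.165 ] 0.21032731954566541 -0.14054826928092048
driver a [ 0.5108 -0.2867  0.01  ] 0.1894248658237793 -0.033517717909063126
```

```bash
cat >> h.py <<'E'
from scipy.spatial.transform import Rotation as Ro
from plant import observe
np.set_printoptions(precision=4,suppress=True)
yaw=np.radians(-99.3);XV=np.array([np.cos(yaw),np.sin(yaw),0]);YV=np.array([-XV[1],XV[0],0]);ZV=np.array([0,0,1.]);O=np.array([.5745,-.1051,0])
C2W=np.stack([XV,YV,ZV],1)
def state():
    s=observe();w=np.array(s["eef_rot"]);R=Ro.from_quat(w[[1,2,3,0]]);p=np.array(s["ee_pos"])
    return s,p,R
def rows(p_chest,tilt,sgn=1):
    "tool delta to reach TCP at chest pos, tool x tilted by tilt deg toward chest +x"
    s,p,R=state();b=np.radians(tilt)
    tx=C2W@np.array([np.sin(b),0,-np.cos(b)]);tz=sgn*YV;ty=np.cross(tz,tx)
    Rt=Ro.from_matrix(np.stack([tx,ty,tz],1))
    tgt=O+C2W@np.array(p_chest)
    return R.inv().apply(tgt-p)*1000,np.degrees((R.inv()*Rt).as_rotvec())
def show():
    s,p,R=state()
    print("t",round(s["time"],2),"tcp chest",C2W.T@(p-O),"tool x,z in chest",C2W.T@R.as_matrix()[:,0],C2W.T@R.as_matrix()[:,2],"F chest",C2W.T@np.array(s["force"]),"j",np.array(s["joints"]))
E
python3 - <<'E'
from h import *
show()
for sg in(1,-1):print(rows([-.25,.04,.2],30,sg),rows([-.25,.04,.2],0,sg))
E
```

```text
t 0.1 tcp chest [-0.6814 -0.5095  0.2306] tool x,z in chest [ 0.0012 -0.     -1.    ] [-0.9939  0.1102 -0.0012] F chest [-0.1463 -0.5303  0.0516] j [-1.4475  0.4267  0.0738  1.6065 -0.0341  1.1108 -0.0671]
(array([  31.1438, -593.7422, -368.145 ]), array([ 81.6154,  21.8149, -24.3707])) (array([  31.1438, -593.7422, -368.145 ]), array([83.6706, -0.0515,  0.0552]))
(array([  31.1438, -593.7422, -368.145 ]), array([-93.9026,  25.1017,  22.4692])) (array([  31.1438, -593.7422, -368.145 ]), array([-96.3294,  -0.0569,  -0.0531]))
```

Request:
play_rows --commands "-19 -60 -37 8 2 -2 -1;-19 -120 -74 16 4 -5 -1;-19 -180 -110 24 6 -7 -1;-19 -240 -148 32 8 -10 -1" --squeeze 30

```text
time: 0.5
ee_pos: [0.3175, 0.5026, 0.2492]
eef_rot: [0.654, -0.331, 0.658, 0.174]
force: [0.3, 0.7, -0.8]
gripper_width: 0.0282
```

```bash
python3 -c "
from h import *
show();print(rows([-.25,.04,.22],30))"
```

```text
t 0.5 tcp chest [-0.5581 -0.3518  0.2492] tool x,z in chest [ 0.1928  0.1057 -0.9755] [-0.7736  0.628  -0.0849] F chest [-0.7121  0.1528 -0.8367] j [-1.4073  0.3737  0.2739  1.6819  0.0569  1.2597 -0.43  ]
(array([ 129.2934, -482.1771,   10.169 ]), array([ 49.3224,  13.9292, -14.8609]))
```

Request:
play_rows --commands "27 -50 1 5 1 -1 -1;40 -100 2 10 3 -3 -1;52 -150 3 15 4 -4 -1;65 -200 4 20 6 -6 -1;78 -250 5 26 7 -8 -1;90 -300 6 31 9 -9 -1;103 -350 7 36 10 -11 -1;110 -400 8 41 12 -12 -1;120 -440 9 45 13 -14 -1;129 -482 10 49 14 -15 -1;129 -482 10 49 14 -15 -1;129 -482 10 49 14 -15 -1"

```text
time: 1.7
ee_pos: [0.6545, 0.1335, 0.2196]
eef_rot: [0.665, -0.13, 0.696, -0.238]
force: [-1.2, 0.6, 0.1]
gripper_width: -0.0003
```

```bash
python3 -c "
from h import *
import cv2
from plant import capture
show();print(rows([-.25,.04,.047],30))
cv2.imwrite('pics/s1.png',capture('side')[:,:,::-1])"
```

```text
t 1.7 tcp chest [-0.2484  0.0404  0.2196] tool x,z in chest [ 0.5038 -0.0009 -0.8638] [-0.0024  1.     -0.0024] F chest [-0.3558 -1.2745  0.0676] j [-0.8988  0.6674  0.6263  1.5005  0.0903  1.3396 -0.5233]
(array([148.29  ,  88.3615,   0.0268]), array([ 0.1881, -0.0516,  0.2517]))
```

View pics/s1.png

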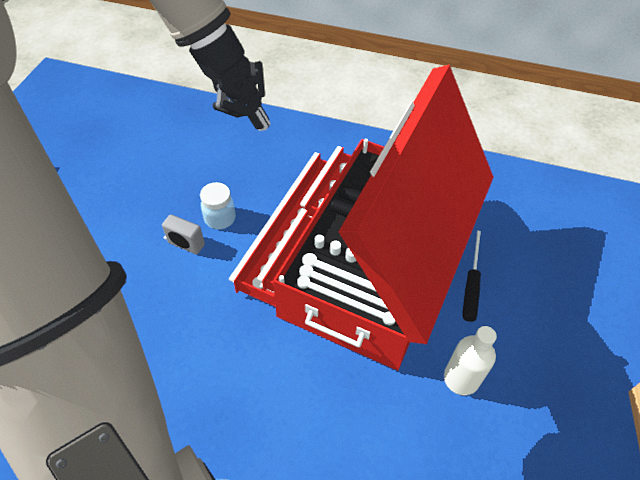

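Request:
play_rows --commands "25 15 3 0 0 0 -1;50 30 6 0 0 0 -1;75 44 10 0 0 0 -1;100 59 10 0 0 0 -1;120 71 10 0 0 0 -1;135 80 10 0 0 0 -1;148 88 10 0 0 0 -1;148 88 10 0 0 0 -1;148 88 10 0 0 0 -1"

```text
time: 2.65
ee_pos: [0.6637, 0.1356, 0.048]
eef_rot: [0.665, -0.13, 0.696, -0.237]
force: [-0.4, 0.5, 0.4]
gripper_width: -0.0001
```

```bash
python3 -c "
from h import *
import cv2
from plant import capture
show();print(rows([-.135,.05,.047],30))
cv2.imwrite('pics/s2.png',capture('side')[:,:,::-1])"
```

```text
t 2.65 tcp chest [-0.252   0.0492  0.048 ] tool x,z in chest [ 0.5028  0.0004 -0.8644] [-0.0051  1.     -0.0025] F chest [-0.4461 -0.4691  0.4099] j [-0.8521  0.8655  0.558   1.5636  0.0265  1.095  -0.576 ]
(array([  59.6684, -100.6064,    0.2451]), array([0.3242, 0.0198, 0.1861]))
```

View pics/s2.png

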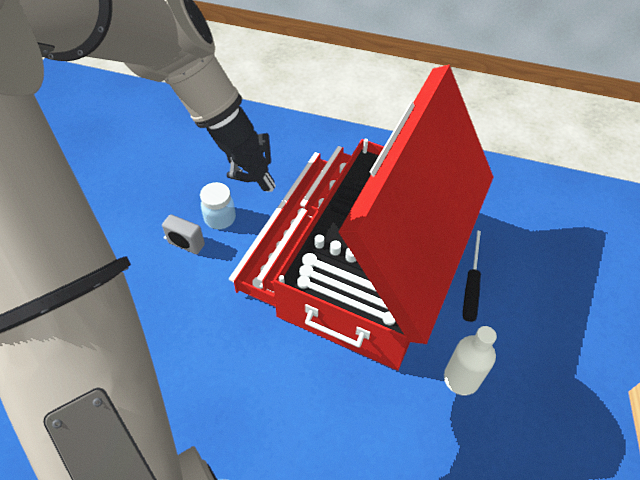

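Request:
play_rows --commands "5 -9 0 0 0 0 -1;10 -17 0 0 0 0 -1;15 -26 0 0 0 0 -1;20 -35 0 0 0 0 -1;25 -43 0 0 0 0 -1;30 -52 0 0 0 0 -1;35 -61 0 0 0 0 -1;40 -69 0 0 0 0 -1;45 -78 0 0 0 0 -1;50 -87 0 0 0 0 -1;55 -95 0 0 0 0 -1;55 -95 0 0 0 0 -1"

```text
time: 3.9
ee_pos: [0.6463, 0.0252, 0.0487]
eef_rot: [0.665, -0.129, 0.696, -0.238]
force: [-0.6, 1.0, 0.6]
gripper_width: 0.0
```

```bash
python3 -c "
from h import *
import cv2
from plant import capture
show();print(rows([-.1335,.05,.047],30))
cv2.imwrite('pics/s3.png',capture('side')[:,:,::-1])"
```

```text
t 3.9 tcp chest [-0.1401  0.0498  0.0487] tool x,z in chest [ 0.5031 -0.0003 -0.8642] [-0.003   1.     -0.0021] F chest [-0.8388 -0.7597  0.5603] j [-0.7686  0.8058  0.5879  1.7082  0.072   0.9641 -0.4918]
(array([ 4.8338, -4.8693,  0.2051]), array([ 0.2112, -0.0194,  0.2066]))
```

View pics/s3.png

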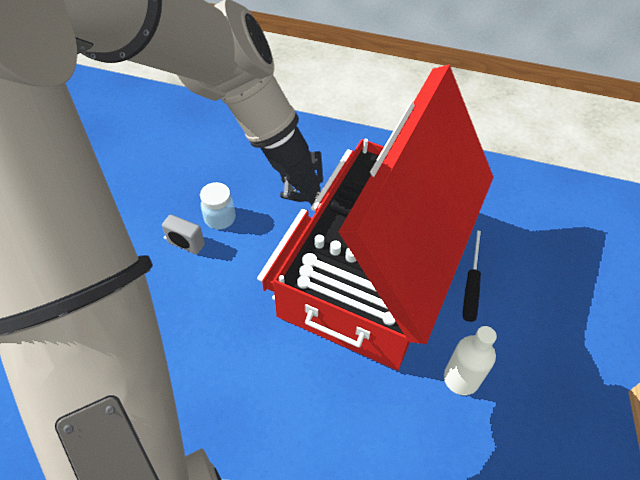

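Request:
play_rows --commands "1 -2 0 0 0 0 -1;2 -3 0 0 0 0 -1;3 -5 0 0 0 0 -1;4 -7 0 0 0 0 -1;4 -7 0 0 0 0 -1"

```text
time: 4.45
ee_pos: [0.6457, 0.0217, 0.0483]
eef_rot: [0.666, -0.129, 0.696, -0.235]
force: [-1.4, 16.8, 3.6]
gripper_width: 0.0001
```

```bash
python3 -c "
from h import *
show()"
```

```text
t 4.45 tcp chest [-0.1366  0.0498  0.0483] tool x,z in chest [ 0.4995  0.0015 -0.8663] [-0.0064  1.     -0.002 ] F chest [-16.3895  -4.1043   3.5936] j [-0.7638  0.8018  0.587   1.7148  0.0729  0.9553 -0.4853]
```

```bash
python3 -c "
from h import *
print(rows([-.19,.05,.048],30),rows([-.20,.0875,.089],30))"
```

```text
(array([-26.3983,  46.3973,   0.5659]), array([ 0.3753,  0.085 , -0.033 ])) (array([-66.8566,  34.3353,  38.0476]), array([ 0.3753,  0.085 , -0.033 ]))
```

Request:
play_rows --commands "-9 15 0 0 0 0 -1;-18 30 0 0 0 0 -1;-26 46 0 0 0 0 -1;-45 41 18 0 0 0 -1;-67 34 38 0 0 0 -1;-67 34 38 0 0 0 -1;-67 34 38 0 0 0 -1"

```text
time: 5.15
ee_pos: [0.6933, 0.0787, 0.0891]
eef_rot: [0.666, -0.129, 0.696, -0.235]
force: [-0.1, -0.0, -0.2]
gripper_width: -0.0001
```

```bash
python3 -c "
from h import *
import cv2
from plant import capture
show();print(rows([-.138,.0875,.089],30))
cv2.imwrite('pics/s4.png',capture('top')[:,:,::-1])"
```

```text
t 5.15 tcp chest [-0.2006  0.0875  0.0891] tool x,z in chest [ 0.4994  0.0019 -0.8664] [-0.0067  1.     -0.0017] F chest [ 0.0198 -0.0801 -0.1827] j [-0.7764  0.8253  0.5811  1.5364  0.0534  1.1192 -0.4889]
(array([ 31.3279, -54.1694,  -0.4602]), array([ 0.3798,  0.1072, -0.0394]))
```

View pics/s4.png

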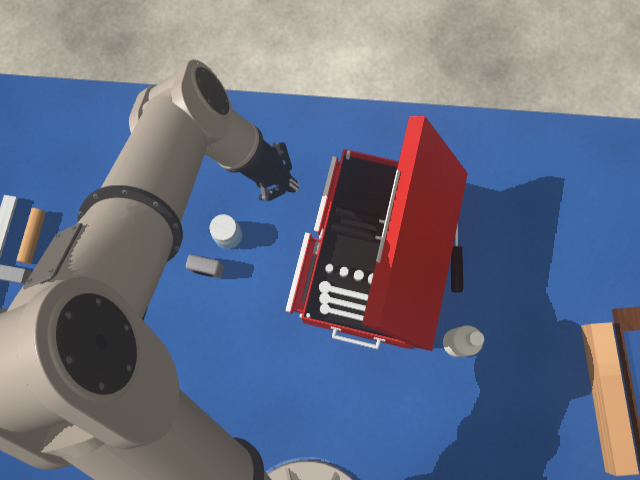

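Request:
play_rows --commands "5 -9 0 0 0 0 -1;10 -17 0 0 0 0 -1;15 -26 0 0 0 0 -1;20 -35 0 0 0 0 -1;25 -43 0 0 0 0 -1;28 -48 0 0 0 0 -1;31 -54 0 0 0 0 -1;32 -56 0 0 0 0 -1;33 -58 0 0 0 0 -1;33 -58 0 0 0 0 -1"

```text
time: 6.2
ee_pos: [0.6827, 0.0159, 0.0885]
eef_rot: [0.667, -0.129, 0.696, -0.233]
force: [-1.1, 13.8, 2.0]
gripper_width: 0.0001
```

```bash
python3 -c "
from h import *
show();print(rows([-.17,.0875,.095],30));print(rows([-.20,-.0,.13],30));print(rows([-.20,-.0875,.089],30))"
```

```text
t 6.2 tcp chest [-0.1369  0.0872  0.0885] tool x,z in chest [ 0.4964  0.0023 -0.8681] [-0.0094  1.     -0.0027] F chest [-13.4108  -3.2699   1.9905] j [-0.7257  0.7897  0.5948  1.6154  0.0774  1.0446 -0.4349]
(array([-22.0775,  25.5144,   0.5496]), array([ 0.542 ,  0.1347, -0.2356]))
(array([-67.5569,  35.0086, -86.7587]), array([ 0.542 ,  0.1347, -0.2356]))
(array([ -32.1697,   56.19  , -174.1449]), array([ 0.542 ,  0.1347, -0.2356]))
```

Request:
play_rows --commands "-11 13 0 0 0 0 -1;-22 25 0 0 0 0 -1;-45 30 -30 0 0 0 -1;-68 35 -65 0 0 0 -1;-68 35 -100 0 0 0 -1;-60 40 -140 0 0 0 -1;-45 48 -174 0 0 0 -1;-32 56 -174 0 0 0 -1;-32 56 -174 0 0 0 -1;-32 56 -174 0 0 0 -1"

```text
time: 7.2
ee_pos: [0.5216, 0.1064, 0.0894]
eef_rot: [0.667, -0.129, 0.696, -0.233]
force: [0.5, -0.2, 0.4]
gripper_width: 0.0
```

```bash
python3 -c "
from h import *
show();print(rows([-.138,-.0875,.089],30))"
```

```text
t 7.2 tcp chest [-0.2002 -0.0864  0.0894] tool x,z in chest [ 0.4968  0.0031 -0.8678] [-0.0096  1.     -0.0019] F chest [0.1086 0.5529 0.41  ] j [-1.0174  0.6307  0.6065  1.9158  0.0919  0.9989 -0.6662]
(array([ 31.2705, -53.7393,  -1.6707]), array([ 0.5299,  0.1806, -0.2093]))
```

Request:
play_rows --commands "5 -9 0 0 0 0 -1;10 -17 0 0 0 0 -1;15 -26 0 0 0 0 -1;20 -35 0 0 0 0 -1;25 -43 0 0 0 0 -1;28 -48 0 0 0 0 -1;31 -54 0 0 0 0 -1;32 -56 0 0 0 0 -1;33 -58 0 0 0 0 -1;33 -58 0 0 0 0 -1"

```text
time: 8.2
ee_pos: [0.5121, 0.0436, 0.0893]
eef_rot: [0.668, -0.129, 0.696, -0.231]
force: [-2.0, 18.7, 3.2]
gripper_width: 0.0002
```

```bash
python3 -c "
from h import *
show();print(rows([-.20,-.0875,.10],30));print(rows([-.20,0,.16],30))"
```

```text
t 8.2 tcp chest [-0.1367 -0.0856  0.0893] tool x,z in chest [ 0.493  0.005 -0.87 ] [-0.0123  0.9999 -0.0012] F chest [-18.092   -4.9442   3.2221] j [-0.9658  0.5911  0.6339  1.9986  0.1318  0.9223 -0.6152]
(array([-40.5389,  49.8161,  -1.1026]), array([ 0.644 ,  0.2892, -0.4585]))
(array([-92.3013,  19.2479,  86.3187]), array([ 0.644 ,  0.2892, -0.4585]))
```

Request:
play_rows --commands "-13 16 0 0 0 0 -1;-27 33 0 0 0 0 -1;-40 50 0 0 0 0 -1;-60 60 0 0 0 0 -1;-90 80 0 0 0 0 -1;-120 90 0 0 0 0 -1;-120 90 0 0 0 0 -1"

```text
time: 8.9
ee_pos: [0.534, 0.1845, 0.151]
eef_rot: [0.669, -0.129, 0.695, -0.229]
force: [-0.0, 0.0, 0.7]
gripper_width: -0.0002
```

```bash
python3 -c "
from h import *
import cv2
from plant import capture
show()
a=capture('top')[:,:,::-1];b=capture('side')[:,:,::-1]
a=cv2.resize(a[110:360,180:490],None,fx=2.4,fy=2.4,interpolation=2);b=cv2.resize(b[60:400,150:510],None,fx=1.75,fy=1.75,interpolation=2)
cv2.imwrite('pics/t5.png',a);cv2.imwrite('pics/s5.png',b)"
```

```text
t 8.9 tcp chest [-0.2793 -0.0868  0.151 ] tool x,z in chest [ 0.4903  0.009  -0.8715] [-0.0169  0.9999  0.0009] F chest [-0.0285 -0.0318  0.6776] j [-1.09    0.5995  0.606   1.7742  0.0765  1.1845 -0.7017]
```

View pics/t5.png

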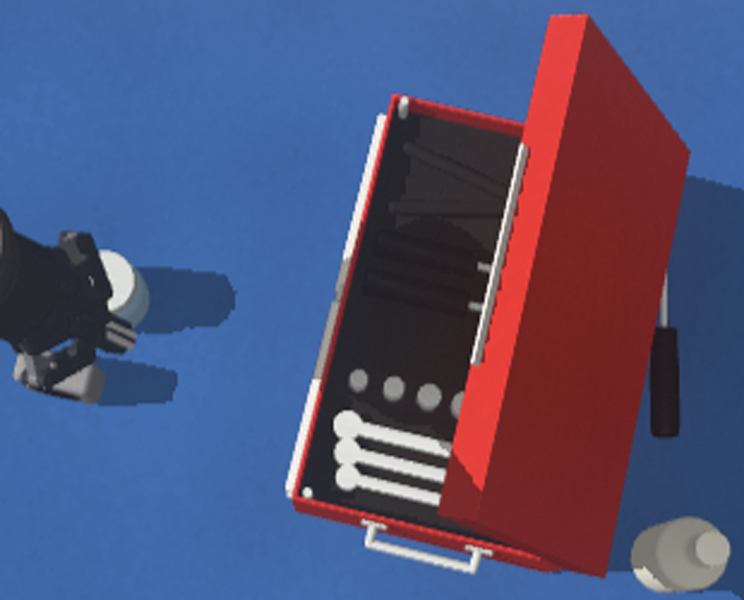

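View pics/s5.png

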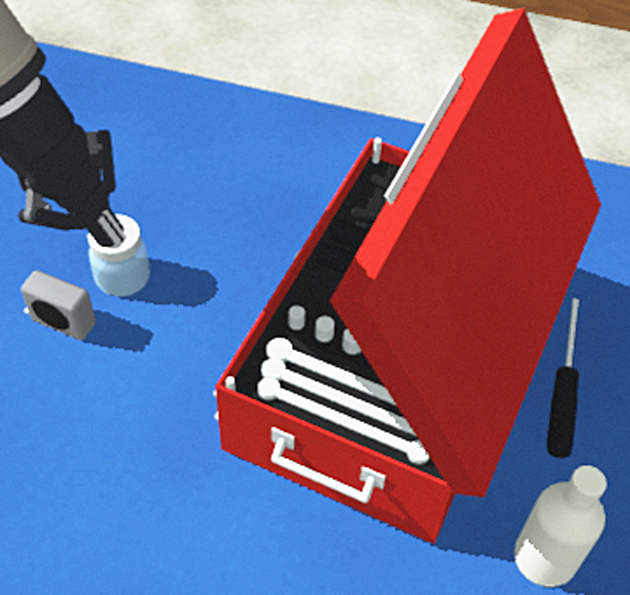

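```bash
python3 -c "
from h import *
show();print(rows([-.20,0,.42],0))"
```

```text
t 9.0 tcp chest [-0.2751 -0.0874  0.1493] tool x,z in chest [ 0.4931  0.0059 -0.87  ] [-0.0135  0.9999 -0.0009] F chest [ 0.3691 -0.4545 -1.3055] j [-1.0877  0.6002  0.6074  1.7799  0.0771  1.1817 -0.7011]
(array([-197.9584, -199.8354,   86.0768]), array([ 0.7727,  0.1473, 29.545 ]))
```

Request:
play_rows --commands "-25 -25 11 0 0 4 -1;-50 -50 22 0 0 7 -1;-75 -75 33 0 0 11 -1;-100 -100 44 0 0 15 -1;-125 -125 55 0 0 19 -1;-150 -150 66 0 0 22 -1;-175 -175 76 1 0 26 -1;-198 -200 86 1 0 30 -1;-198 -200 86 1 0 30 -1;-198 -200 86 1 0 30 -1"

```text
time: 10.0
ee_pos: [0.6065, 0.0907, 0.4198]
eef_rot: [0.706, 0.062, 0.703, -0.057]
force: [0.1, 0.3, -0.8]
gripper_width: -0.0
```

```bash
python3 -c "
from h import *
import cv2
from plant import capture
show();print(rows([-.05,0,.42],0));print(rows([.09,0,.42],0))
cv2.imwrite('pics/s6.png',capture('side')[:,:,::-1])"
```

```text
t 10.0 tcp chest [-0.1984 -0.      0.4198] tool x,z in chest [-0.0077  0.0031 -1.    ] [0.0058 1.     0.003 ] F chest [-0.3295  0.0507 -0.78  ] j [-0.776   0.2421  0.6653  1.5192 -0.1566  1.4271 -0.2712]
(array([  -1.3507, -148.4263,    0.8827]), array([-0.3299,  0.1751, -0.4392]))
(array([  -2.4225, -288.4198,    1.6904]), array([-0.3299,  0.1751, -0.4392]))
```

View pics/s6.png

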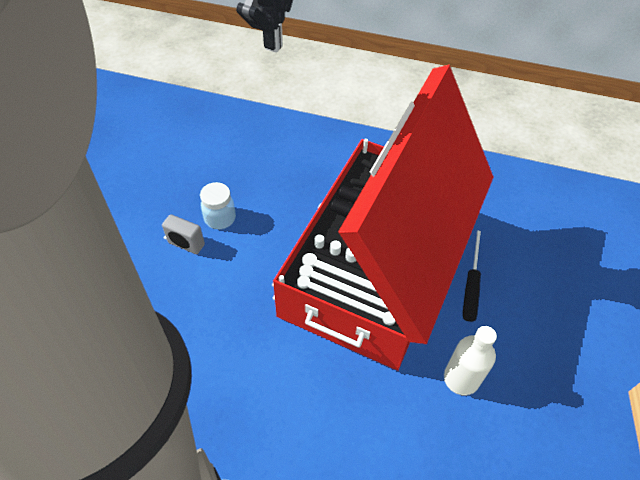

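Request:
play_rows --commands "0 -30 0 0 0 0 -1;0 -60 0 0 0 0 -1;0 -90 0 0 0 0 -1;-1 -120 0 0 0 0 -1;-1 -150 1 0 0 0 -1;-1 -180 1 0 0 0 -1;-2 -210 1 0 0 0 -1;-2 -240 1 0 0 0 -1;-2 -270 1 0 0 0 -1;-2 -288 2 0 0 0 -1;-2 -288 2 0 0 0 -1;-2 -288 2 0 0 0 -1"

```text
time: 11.25
ee_pos: [0.5605, -0.1912, 0.4175]
eef_rot: [0.705, 0.061, 0.705, -0.056]
force: [0.1, -0.2, 0.5]
gripper_width: -0.0003
```

```bash
python3 -c "
from h import *
import cv2
from plant import capture
show();print(rows([.07,0,.325],0))
cv2.imwrite('pics/s7.png',capture('side')[:,:,::-1]);cv2.imwrite('pics/t7.png',capture('top')[:,:,::-1])"
```

```text
t 11.25 tcp chest [0.0872 0.0001 0.4175] tool x,z in chest [-0.0063 -0.0008 -1.    ] [ 0.0031  1.     -0.0008] F chest [0.1719 0.1067 0.5007] j [-0.429   0.2195  0.8052  1.5693 -0.1655  1.4231  0.2236]
(array([92.5951, 16.6158, -0.0555]), array([-0.1771, -0.0479, -0.3621]))
```

View pics/s7.png

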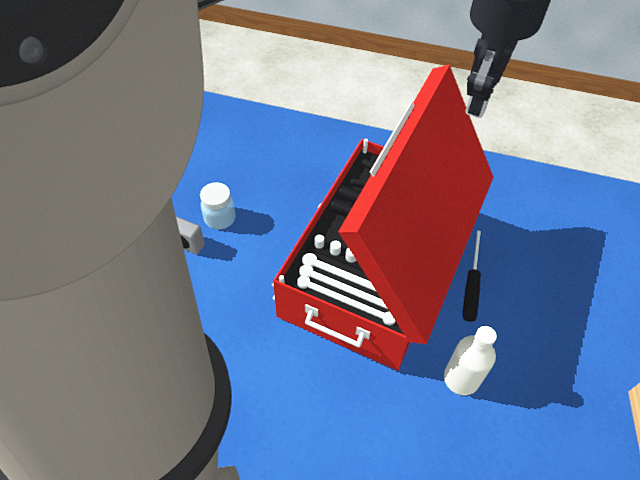

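View pics/t7.png

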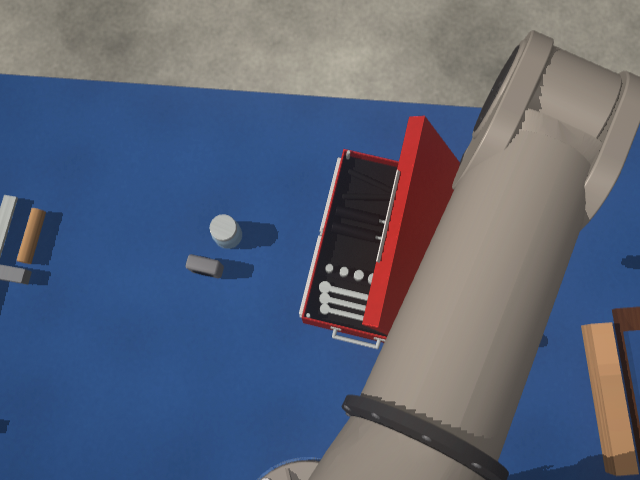

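Request:
play_rows --commands "15 5 0 0 0 0 -1;30 10 0 0 0 0 -1;45 14 0 0 0 0 -1;60 17 0 0 0 0 -1;75 17 0 0 0 0 -1;92 17 0 0 0 0 -1;92 17 0 0 0 0 -1;92 17 0 0 0 0 -1"

```text
time: 12.15
ee_pos: [0.5636, -0.1735, 0.3261]
eef_rot: [0.705, 0.06, 0.705, -0.056]
force: [0.1, 0.6, -0.0]
gripper_width: -0.0002
```

```bash
python3 -c "
from h import *
show()
for th in np.arange(1.1,-.03,-.05):
    l,h=.205,.03;c,s=np.cos(th),np.sin(th)
    print(round(th,2),np.round(rows([.115-l*c+h*s+.011,0,.128+l*s+h*c],0)[0]))"
```

```text
t 12.15 tcp chest [0.0692 0.0003 0.3261] tool x,z in chest [-0.0064 -0.0004 -1.    ] [ 0.0021  1.     -0.0004] F chest [-0.5977  0.0086 -0.046 ] j [-0.436   0.2644  0.78    1.7171 -0.202   1.2421  0.2282]
1.1 [ 2.  9. -0.]
1.05 [ 5. 19. -0.]
1.0 [10. 29. -0.]
0.95 [14. 38. -0.]
0.9 [19. 47. -0.]
0.85 [25. 56. -0.]
0.8 [31. 64. -0.]
0.75 [37. 73. -0.]
0.7 [44. 80. -0.]
0.65 [51. 88. -1.]
0.6 [58. 95. -1.]
0.55 [ 66. 102.  -1.]
0.5 [ 74. 108.  -1.]
0.45 [ 83. 114.  -1.]
0.4 [ 91. 120.  -1.]
0.35 [100. 125.  -1.]
0.3 [110. 130.  -1.]
0.25 [119. 134.  -1.]
0.2 [129. 137.  -1.]
0.15 [139. 141.  -1.]
0.1 [149. 143.  -1.]
0.05 [159. 145.  -1.]
-0.0 [169. 147.  -1.]
```

Request:
play_rows --commands "2 9 0 0 0 0 -1;5 19 0 0 0 0 -1;10 29 0 0 0 0 -1;14 38 0 0 0 0 -1;19 47 0 0 0 0 -1;25 56 0 0 0 0 -1;31 64 0 0 0 0 -1;31 64 0 0 0 0 -1"

```text
time: 12.95
ee_pos: [0.5743, -0.1083, 0.2947]
eef_rot: [0.705, 0.06, 0.705, -0.055]
force: [-0.9, 0.5, 1.1]
gripper_width: 0.0001
```

```bash
python3 -c "
from h import *
import cv2
from plant import capture
show()
for th in np.arange(.8,-.03,-.05):
    l,h=.205,.03;c,s=np.cos(th),np.sin(th)
    print(round(th,2),np.round(rows([.115-l*c+h*s+.011,0,.128+l*s+h*c],0)[0]))
cv2.imwrite('pics/s8.png',capture('side')[:,:,::-1])"
```

```text
t 12.95 tcp chest [0.0032 0.0003 0.2947] tool x,z in chest [-0.0065 -0.0013 -1.    ] [ 0.0001  1.     -0.0013] F chest [-0.3452 -0.9669  1.0737] j [-0.5249  0.2745  0.7477  1.7699 -0.2079  1.1775  0.1224]
0.8 [-1. -1. -0.]
0.75 [ 5.  7. -0.]
0.7 [12. 15. -0.]
0.65 [19. 22. -0.]
0.6 [26. 29. -0.]
0.55 [34. 36. -0.]
0.5 [42. 42. -0.]
0.45 [51. 48. -0.]
0.4 [60. 54. -0.]
0.35 [69. 59. -0.]
0.3 [78. 64. -0.]
0.25 [87. 68. -0.]
0.2 [97. 72. -0.]
0.15 [107.  75.  -0.]
0.1 [117.  77.  -0.]
0.05 [127.  80.  -0.]
-0.0 [137.  81.  -0.]
```

View pics/s8.png

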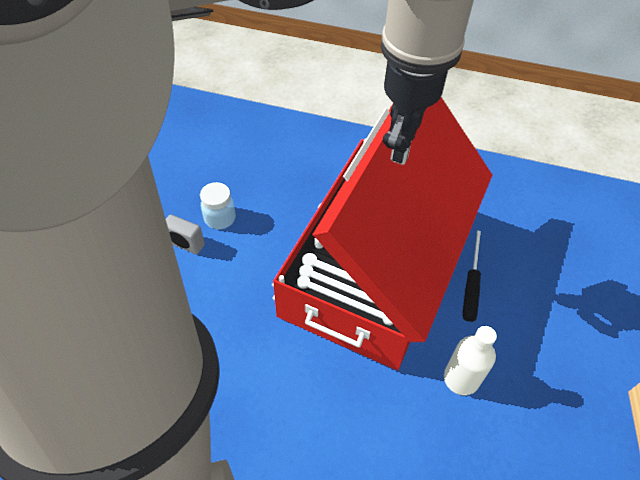

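Request:
play_rows --commands "5 7 0 0 0 0 -1;12 15 0 0 0 0 -1;19 22 0 0 0 0 -1;26 29 0 0 0 0 -1;34 36 0 0 0 0 -1;42 42 0 0 0 0 -1;51 48 0 0 0 0 -1;60 54 0 0 0 0 -1;69 59 0 0 0 0 -1;78 64 0 0 0 0 -1;87 68 0 0 0 0 -1;97 72 0 0 0 0 -1;107 75 0 0 0 0 -1;114 77 0 0 0 0 -1;114 77 0 0 0 0 -1"

```text
time: 14.5
ee_pos: [0.5859, -0.0323, 0.1803]
eef_rot: [0.704, 0.06, 0.706, -0.055]
force: [0.0, -0.6, 0.4]
gripper_width: 0.0002
```

```bash
python3 -c "
from h import *
import cv2
from plant import capture
show();print(rows([-.09,0,.158],0))
cv2.imwrite('pics/s9.png',capture('side')[:,:,::-1])"
```

```text
t 14.5 tcp chest [-0.0737 -0.0005  0.1803] tool x,z in chest [-0.0056 -0.003  -1.    ] [ 0.0006  1.     -0.003 ] F chest [0.5509 0.1331 0.4011] j [-0.5744  0.3981  0.6697  1.8867 -0.3052  0.9612  0.0721]
(array([22.3558, 16.1753,  0.5707]), array([-0.0347, -0.172 , -0.3229]))
```

View pics/s9.png

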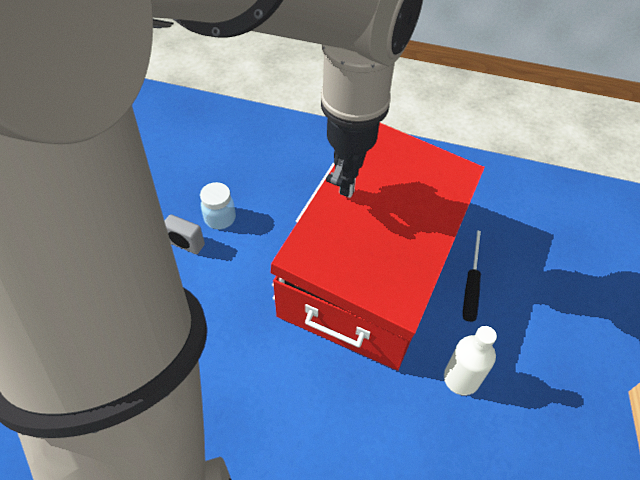

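Lid nearly shut, with a small gap still showing at its near edge, around px (290, 280). I'll press the last 22 mm slowly.

Request:
play_rows --commands "4 1 0 0 0 0 -1;8 1 0 0 0 0 -1;12 2 0 0 0 0 -1;15 2 0 0 0 0 -1;18 3 0 0 0 0 -1;20 3 0 0 0 0 -1;22 3 0 0 0 0 -1;24 3 0 0 0 0 -1;24 3 0 0 0 0 -1"

```text
time: 15.45
ee_pos: [0.5867, -0.0294, 0.158]
eef_rot: [0.704, 0.06, 0.705, -0.055]
force: [-7.8, 2.3, 23.1]
gripper_width: 0.0001
```

```bash
python3 -c "
from h import *
show()"
```

```text
t 15.45 tcp chest [-0.0767 -0.0002  0.158 ] tool x,z in chest [-0.0069 -0.0023 -1.    ] [ 0.0011  1.     -0.0023] F chest [-0.9698 -8.0323 23.1426] j [-0.5625  0.4263  0.6529  1.9044 -0.3305  0.9195  0.0879]
```

Request:
play_rows --commands "1 0 0 0 0 0 -1;1 0 0 0 0 0 -1;1 0 0 0 0 0 -1;-15 0 0 0 0 0 -1;-45 0 0 0 0 0 -1;-90 20 0 0 0 0 -1;-130 60 0 0 0 0 -1;-150 100 0 0 0 0 -1;-150 140 0 0 0 0 -1;-150 140 0 0 0 0 -1;-150 140 0 0 0 0 -1"

```text
time: 16.55
ee_pos: [0.6094, 0.1084, 0.309]
eef_rot: [0.704, 0.059, 0.706, -0.055]
force: [-0.6, -0.8, -0.0]
gripper_width: 0.0001
```

```bash
python3 -c "
from h import *
import cv2
from plant import capture
show()
a=capture('top')[:,:,::-1];b=capture('side')[:,:,::-1]
cv2.imwrite('pics/t10.png',a);cv2.imwrite('pics/s10.png',cv2.resize(b[60:400,150:510],None,fx=1.75,fy=1.75,interpolation=2))"
```

```text
t 16.55 tcp chest [-0.2163 -0.      0.309 ] tool x,z in chest [-0.0063 -0.0025 -1.    ] [-0.0007  1.     -0.0025] F chest [ 0.8923 -0.4398 -0.013 ] j [-0.8042  0.3225  0.6822  1.6729 -0.2214  1.2233 -0.2327]
```

View pics/t10.png

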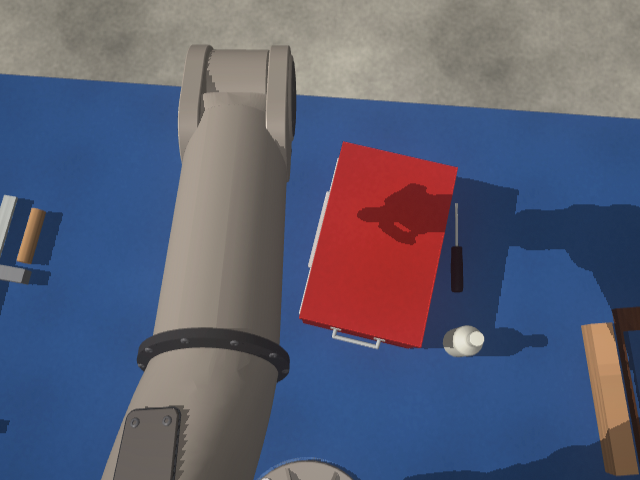

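View pics/s10.png

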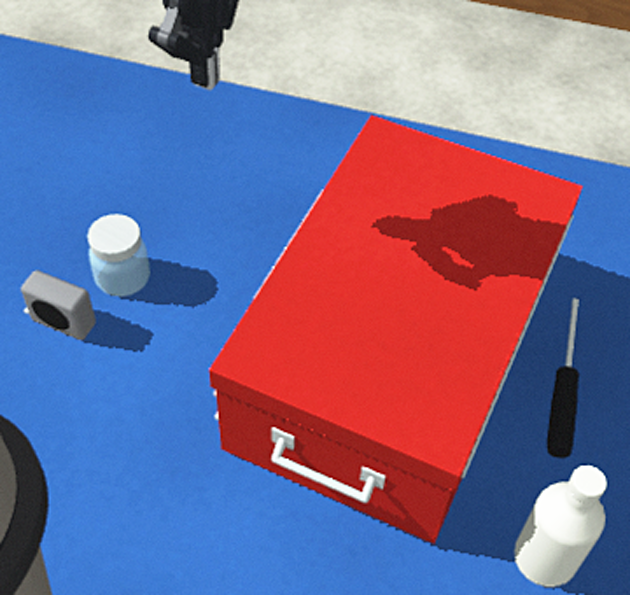

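```bash
python3 -c "
from h import *
for a,b in [((344,142),S(371,116)),((300,320),S(211,371)),((457,168),S(582,186))]:
    v,e=tri(a,b);print(C2W.T@(v-O),e)
for u in [T(382,115),T(288,494)]:
    print('lips before lid',C2W.T@(onz('top',u,.098)-O))
"
```

```text
[-0.1204  0.1834  0.1563] 0.0021424746872855407
[-0.1176 -0.1853  0.1637] 0.0010032703517724787
[0.1129 0.1833 0.1571] 0.00046642773906808266
lips before lid [-0.1244  0.1711  0.098 ]
lips before lid [-0.1235 -0.1725  0.098 ]
```

```bash
python3 -c "
from plant import hand_in
print(hand_in())"
```

```text
the job is handed in; nothing more can be done
None
```

I pushed all three drawers fully home with the closed fingertips and then swung the lid down until it was shut. The job was handed in at about 16.7 s of the 56 s allowed, with the arm clear of everything.

- **Drawers:** each one stopped hard at the same fingertip position (chest x about -137 mm), with forces of 14 to 18 N. In the last picture before the lid came down, the upper drawers' pull lips measured at chest x -124.4 and -123.5 mm, against -124 mm when home. I did not measure the lower drawer's lip in a picture; it rests on its hard stop only.
- **Lid:** the fingertip stopped at z = 158 mm under 23 N, which is the shut height. The picture afterwards shows no gap.
- **Disagreement:** corner heights of the shut lid, read by hand from the two pictures, came out at 156 and 164 mm along the free edge and 157 mm at the hinge side. I put that spread down to reading error of a pixel or two.
- **Things around the chest:** the jar, tape, glue and screwdriver look unmoved in the last pictures, judged by eye.

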